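Lay out two ingredient kits on the kit boards

TASK

Make up two ingredient kits from the stock on the worktop: the blue board gets the onion in its large recess and the gold-capped spice jar standing upright in its small recess; the red board gets the lemon in its large recess and the brown dropper bottle standing upright in its small recess. Set each thing down on the floor of its recess without dropping it, and leave the tomato and the dark-capped jar with the green label standing where they are.

Things in the scene. Friction and masses are not known exactly. Their poses are not given: they have to be found in the camera images.
- board_blue: Blue kit board. Board 118 mm (its x) by 190 mm (its y), 14 mm thick, fixed to the worktop, which is z = 0. Two square recesses 9 mm deep with brown cork floors 5 mm above the worktop: the large one 96 x 96 mm, centred at x = 0, y = -37 mm in the board's frame; the small one 62 x 62 mm, centred at x = 0, y = +54 mm. Origin: centre of the underside; z up.
- board_red: Red kit board. Board 118 mm (its x) by 190 mm (its y), 14 mm thick, fixed to the worktop, which is z = 0. Two square recesses 9 mm deep with brown cork floors 5 mm above the worktop: the large one 96 x 96 mm, centred at x = 0, y = -37 mm in the board's frame; the small one 62 x 62 mm, centred at x = 0, y = +54 mm. Origin: centre of the underside; z up.
- onion_mid (a point): Purple-red onion, 64 x 67 mm across and 71 mm high with its tip, standing loose on the worktop at the start. The point is its centre, 35.5 mm above its underside; z is up at the start.
- lemon_mid (a point): Yellow lemon lying loose on its side, 73 mm long (along its own x axis), 53 mm across (along its own y axis) and 53 mm high. The point is its centre, 26.5 mm above its underside. It can roll a little.
- jar_gold_mid (a point): Spice jar with a gold cap that has a dark blue round patch on top, squarish clear body about 41 mm across, cap 41 mm in diameter, 96 mm high, standing. Grip it in its upper half, so that the top clears the gripper. The point is its centre, 48 mm above its underside; z is up.
- dropper_mid (a point): Small brown glass dropper bottle with a slim black dropper top, body 34 mm in diameter up to 62 mm high, then narrowing; 102 mm high over all, standing. Grip it high on the body (about 55 to 62 mm up) or by the dropper, so that the top clears the gripper. The point lies on its axis, 51 mm above its underside; z is up.
- tomato_mid (a point): Red tomato with a green stalk, 69 mm across and 71 mm high. Not wanted: stays where it is. The point is its centre, 35.5 mm above its underside.
- jar_dark_mid (a point): Spice jar with a dark brown, nearly black cap (brown and green patch on top) and a green label, 44 mm in diameter, 105 mm high, standing. Not wanted: stays where it is. The point is its centre, 52.5 mm above its underside.
There are look-alikes about, which are no part of the job. Leave any orange or pink look-alike of the part that bears dropper_mid alone.

How it is judged:
At the end, for the whole second after the job is handed in: Onion and gold-capped jar at rest in the blue board's large and small recess, lemon and dropper bottle in the red one's: within 20, 16, 25, 16.5 mm of the recess centre along each board axis, down on the floor, jar and bottle within 0.1 rad of upright; tomato and dark-capped jar moved < 30 mm (x of onion_mid in the frame of board_blue between -0.02 and 0.02 m and y of onion_mid in the frame of board_blue between -0.057 and -0.017 m and z of onion_mid in the frame of board_blue below 0.045 m and linear speed of each of onion, jar_gold, lemon, dropper below 0.02 m/s and angular speed of each of onion, jar_gold, lemon, dropper below 0.3 rad/s and x of jar_gold_mid in the frame of board_blue between -0.016 and 0.016 m and y of jar_gold_mid in the frame of board_blue between 0.038 and 0.07 m and z of jar_gold_mid in the frame of board_blue below 0.0575 m and angle between each of jar_gold_mid, dropper_mid, jar_dark_mid's own z axis and vertical below 0.1 rad and x of lemon_mid in the frame of board_red between -0.025 and 0.025 m and y of lemon_mid in the frame of board_red between -0.062 and -0.012 m and z of lemon_mid in the frame of board_red below 0.046 m and x of dropper_mid in the frame of board_red between -0.0165 and 0.0165 m and y of dropper_mid in the frame of board_red between 0.0375 and 0.0705 m and z of dropper_mid in the frame of board_red below 0.0605 m and distance of each of tomato_mid, jar_dark_mid from where it was at the start of the episode below 0.03 m); the robot touches nothing.
It fails at once if a kit item is dropped (falls freely at more than 0.75 m/s, about 3 cm) ((linear speed of onion above 0.75 m/s and contact force between the fingers and onion below 0.05 N) or (linear speed of jar_gold above 0.75 m/s and contact force between the fingers and jar_gold below 0.05 N) or (linear speed of lemon above 0.75 m/s and contact force between the fingers and lemon below 0.05 N) or (linear speed of dropper above 0.75 m/s and contact force between the fingers and dropper below 0.05 N)).
It fails at once if the tomato or the dark-capped jar is moved 30 mm or more (distance of any of tomato_mid, jar_dark_mid from where it was at the start of the episode above 0.03 m).
It also fails if it takes over 120 s, if anything falls off the work surface, if the arm or the gripper's body presses on something with over 40 N, if the wrist force passes 120 N, or if a joint passes its speed limit or range.

ROBOT

A 7-joint arm with a two-finger parallel gripper is mounted at the origin on a cart in front of the work surface, level with it; the furniture and walls round the work are solid. World frame = base frame: x ahead of the robot, y to its left, z up, the work surface at z = 0. Lengths are in m, angles in rad, forces in N, time in s.
With the tool pointing down it reaches from about 0.35 to 0.9 m from the base axis. Payload 8.1 kg.
Tool frame: the origin (TCP) lies midway between the tips of the shut fingers; the grasp point (between the pads) lies 19 mm behind it; z points along the fingers, y is the line along which they close (so a half turn about z gives the same grasp; the last joint's range is limited). The gripper opens to 85 mm and grips with 20 to 120 N. Pads are 22 mm wide; open, the fingers measure 114 mm over their backs; the gripper's body (76 mm by 85 mm) begins 54 mm behind the grasp point. The pads swing forward as they close: fully open they stand 13 mm farther back than shut.
Start: joints at [-1.333, 0.434, 0.025, 1.573, -0.012, 1.134, -0.075], TCP at [0.209, 0.589, 0.231] pointing down, gripper open.
Joint ranges: [-2.62, 2.62], [-0.44, 2.09], [-1.27, 1.32], [0.08, 2.57], [-1.32, 4.46], [0.12, 2], [-2.74, 2.74]. Speed limits (rad/s): [2.22, 2.22, 3.01, 3.01, 3.14, 3.14, 3.14].

INTERFACE

Orientations are given as a unit quaternion [x, y, z, w].
In Python, from cell import * gives the robot as it stands. The module is installed in compiled form; this text tells all that it offers.
- The arm moves only by the tool step_arm, never from a script. Its argument "moves" is a list of rows, each an object with "gripper": the finger opening in m, from 0 to 0.0854; "delta_pos": the shift along the tool's x, y, z in m, a list of three; "twist": the turn about the tool's z in degrees. In form: [{"gripper": gripper, "delta_pos": [x, y, z], "twist": twist}, ...]. A call has 1 to 10 rows; each row is the pose to reach, as a shift and turn from the pose commanded when the call began, along the tool's axes at that moment; what a row does not reach only later rows make up. A row lasts 1/8 s, in which the tool goes at most 62.5 mm and 10.7 degrees, less where a joint would pass 70% of its speed; a pose out of reach is approached as far as the arm can. A call with a gripper value outside its range is refused whole. The fingers move at their own pace and stop on an object; the grip force is fixed at half the most. Time passes only in rows, so rows that repeat a pose let the fingers close. It gives the time, the measured TCP pose, the force, the opening and the grip force at its end, in the units of the state.
- observe(): the state, without advancing time (a new reading comes with each control period).
- snapshot(name): name is "scene" or "top"; returns a dict with "pixels" (384x512x3 uint8, red, green, blue), "fx", "fy", "cx", "cy" (pixels), "R" (3x3) and "t" (3): a world point X has camera coordinates R X + t. Camera axes: x right, y down, z forward; pixel columns grow to the right and rows downward; lengths in m; the calibration is good to about 2 mm. A picture is of the moment at which its call begins. There is no depth.
- close_job(): hands the job in; it is judged then, once.
The state is a dict: "t": time; "joints": joint angles; "joint_vel": joint speeds; "joint_torque": joint torques, N m; "tcp_pos": TCP position; "eef_rot": TCP orientation; "force": force on the tool from outside, world axes, zero at the start; "ft_torque": the same for the moment, N m; "gripper_width": opening from 0.0 (shut) to 1.0 (fully open); "gripper_force": force on a finger pad.
Only numpy, scipy, OpenCV 4.12 (cv2) and the standard library are available. Lean on these libraries where they do the work, as an engineer would, in place of code of your own. Each camera call takes 0.05 s, during which the arm holds its last target. There are 200 camera calls.

## Working session

There is one attempt and no reset: what is moved stays moved. The work goes in short steps, Python scripts to look and compute and a tool call to move; the robot and the scene stay as the last step left them, time stands still between calls to the robot, and variables do not carry over. Pictures are saved under pics/ and viewed, at most 14 in all, crops included, and the job is handed in when it is done.

Besides the shell and the picture viewer there is one more tool, called after "Emit:" as name(argument=value, ...), one argument or row to a line, values as JSON. step_arm: Moves the arm, as the interface text tells. Its arguments: {"type":"object","properties":{"moves":{"type":"array","items":{"type":"object","properties":{"gripper":{"type":"number"},"delta_pos":{"type":"array","items":{"type":"number"}},"twist":{"type":"number"}}}}},"required":["moves"]}

```bash
mkdir -p pics
cat > h.py <<'E'
from cell import *
import numpy as np, cv2
def grab(n,f):
    s=snapshot(n); cv2.imwrite(f,s["pixels"][:,:,::-1]); np.savez(f[:-4]+'.npz',**s); return s
def ray(s,u,v):
    R=np.array(s["R"]);t=np.array(s["t"])
    d=R.T@np.array([(u-s["cx"])/s["fx"],(v-s["cy"])/s["fy"],1.]); return -R.T@t,d
def onz(s,u,v,z):
    o,d=ray(s,u,v); return o+d*(z-o[2])/d[2]
def proj(s,X):
    c=np.array(s["R"])@np.array(X)+np.array(s["t"]); return s["fx"]*c[0]/c[2]+s["cx"],s["fy"]*c[1]/c[2]+s["cy"]
E
python3 - <<'E'
from h import *
for n in("top","scene"):
    s=grab(n,f"pics/{n}0.png"); im=cv2.imread(f"pics/{n}0.png"); cv2.imwrite(f"pics/{n}0b.png",cv2.resize(im,(800,600),interpolation=cv2.INTER_CUBIC))
    print(n,s["fx"],s["cx"],s["cy"],np.round(s["R"],3).tolist(),np.round(s["t"],3),"cam",np.round(ray(s,0,0)[0],3))
o=observe();print(o["t"],o["tcp_pos"],o["eef_rot"],o["gripper_width"])
E
```

```text
top 358.1938515470259 258.11171920853997 194.85397023312728 [[-0.014, -1.0, 0.006], [-0.991, 0.013, -0.135], [0.135, -0.008, -0.991]] [-0.012  0.634  0.977] cam [ 0.496 -0.012  1.054]
scene 393.7825785255615 253.3815669185717 192.9362346150643 [[0.49, -0.871, 0.018], [-0.659, -0.384, -0.647], [0.571, 0.305, -0.762]] [-0.31   0.455  0.611] cam [ 0.102 -0.282  0.766]
0.1 [0.20877971 0.58862832 0.23061481] [ 1.69611942e-01  9.85510679e-01 -6.98622820e-04 -5.71403163e-05] 1.002199378198013
```

View pics/top0b.png

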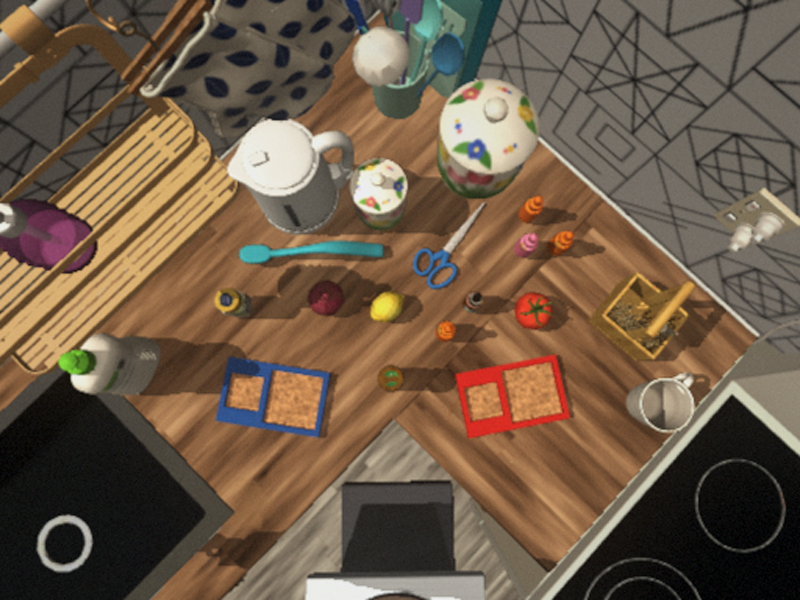

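View pics/scene0b.png

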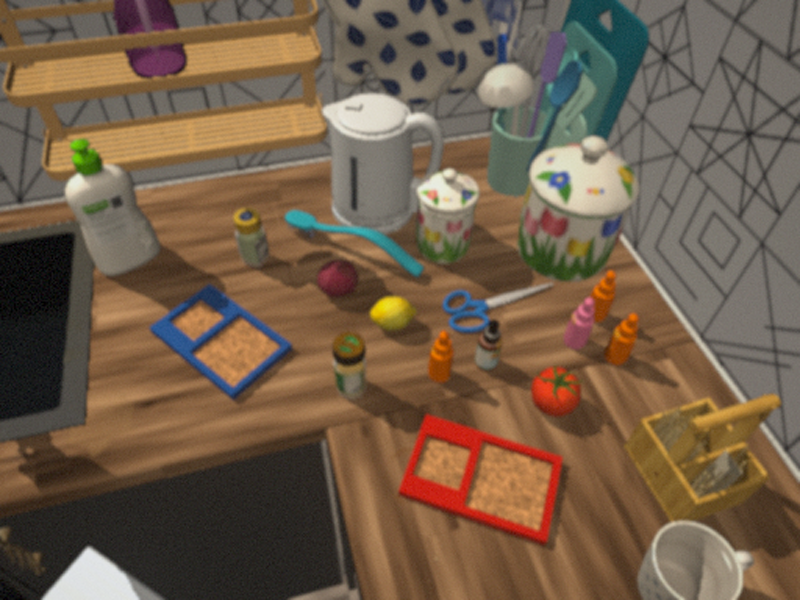

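Top view (800x600 px): gold jar cap (233,300), onion (326,297), lemon (387,306), dropper (474,300), tomato (533,310), dark jar (391,378), blue board (274,397), red board (513,396). Both boards have the small recess on the left (+y).

```bash
cat >> h.py <<'E'
def load(f): return dict(np.load(f))
def blob(s,lo,hi,box,show=False):
    k=1.5625;x0,y0,x1,y1=[int(b/k) for b in box]
    hsv=cv2.cvtColor(s["pixels"],cv2.COLOR_RGB2HSV)
    m=cv2.inRange(hsv,np.array(lo),np.array(hi)) if lo[0]<=hi[0] else cv2.inRange(hsv,np.array([0,lo[1],lo[2]]),np.array(hi))|cv2.inRange(hsv,np.array(lo),np.array([180,hi[1],hi[2]]))
    z=np.zeros_like(m);z[y0:y1,x0:x1]=m[y0:y1,x0:x1]
    n,l,st,c=cv2.connectedComponentsWithStats(z)
    i=1+np.argmax(st[1:,4]); M=(l==i).astype(np.uint8)
    h=cv2.convexHull(cv2.findContours(M,0,1)[0][0])
    return h,st[i],c[i]
def board(s,lo,hi,box):
    h,st,c=blob(s,lo,hi,box)
    P=np.array([onz(s,u+0.0,v+0.0,.014)[:2] for u,v in h[:,0]],np.float32)*1000
    (cx,cy),(w,hh),a=cv2.minAreaRect(P); b=cv2.boxPoints(((cx,cy),(w,hh),a))
    e=max([b[1]-b[0],b[2]-b[1]],key=np.linalg.norm); e=e*np.sign(e[1])
    return (cx,cy),(w,hh),np.degrees(np.arctan2(-e[0],e[1])) # yaw, y axis along e
def tri(s1,p1,s2,p2):
    o1,d1=ray(s1,*p1);o2,d2=ray(s2,*p2);d1/=np.linalg.norm(d1);d2/=np.linalg.norm(d2)
    k=np.linalg.lstsq(np.c_[d1,-d2],o2-o1,rcond=None)[0]; a=o1+k[0]*d1;b=o2+k[1]*d2
    return (a+b)/2*1000,np.linalg.norm(a-b)*1000
E
python3 - <<'E'
from h import *
np.set_printoptions(precision=1,suppress=True)
T=load("pics/top0.npz");S=load("pics/scene0.npz")
print("blue",board(T,(100,120,40),(130,255,255),(205,345,340,450)),board(S,(100,120,40),(130,255,255),(140,275,300,405)))
print("red",board(T,(172,150,80),(6,255,255),(445,345,580,445)),board(S,(172,150,80),(6,255,255),(390,405,575,550)))
C={"onion":((150,60,20),(9,255,140),(300,272,350,320),(312,255,362,300)),
"lemon":((20,130,60),(33,255,255),(365,285,410,325),(365,290,418,336)),
"tomato":((172,150,60),(8,255,255),(510,285,557,335),(525,360,585,420)),
"goldcap":((14,110,50),(32,255,255),(210,280,253,316),(228,205,266,240)),
"darkpatch":((35,80,40),(85,255,255),(375,362,408,394),(330,330,370,358)),
}
for n,(lo,hi,b1,b2) in C.items():
    r=[]
    for s,b in((T,b1),(S,b2)):
        h,st,c=blob(s,lo,hi,b); (x,y),R=cv2.minEnclosingCircle(h); mm=cv2.moments(h); cc=(mm["m10"]/mm["m00"],mm["m01"]/mm["m00"]); r.append(cc); print(n,st,np.array(cc),R, cv2.minAreaRect(h))
    print("   ",*tri(T,r[0],S,r[1]))
k=4
a=cv2.resize(T["pixels"][170:260,130:250],None,fx=k,fy=k,interpolation=cv2.INTER_CUBIC)
def crop(s,x,y,w=38): return cv2.resize(s["pixels"][y-w//2:y+w//2,x-w//2:x+w//2],(260,260),interpolation=cv2.INTER_CUBIC)
r1=np.hstack([crop(T,150,192),crop(T,303,192),crop(T,250,242)]);r2=np.hstack([crop(S,160,152,),crop(S,313,220),crop(S,223,233)])
cv2.imwrite("pics/c1.png",np.vstack([r1,r2])[:,:,::-1])
E
```

```text
blue ((472.0722351074219, 221.29647827148438), (188.47389221191406, 116.0610122680664), np.float32(-10.061841)) ((469.2850646972656, 216.47906494140625), (193.45167541503906, 116.98339080810547), np.float32(-9.604747))
red ((467.5841369628906, -217.16807556152344), (120.49644470214844, 193.49000549316406), np.float32(10.192057)) ((464.59075927734375, -220.40859985351562), (125.12750244140625, 194.60752868652344), np.float32(9.63981))
onion [197 179  24  23 400] [208.3 190.4] 11.656201362609863 ((208.50001525878906, 190.5), (21.21320343017578, 22.62741470336914), 45.0)
onion [202 166  28  26 486] [215.8 178.2] 13.58317756652832 ((216.25001525878906, 177.75), (25.45584487915039, 24.748737335205078), 45.0)
    [652.4 123.2  23.7] 2.9039317319913174
lemon [237 186  22  20 334] [247.3 195.7] 12.349188804626465 ((247.0461883544922, 195.63076782226562), (20.093626022338867, 19.597488403320312), 7.125016689300537)
lemon [236 189  31  23 515] [250.7 199.8] 15.07491397857666 ((250.44003295898438, 199.58001708984375), (25.400001525878906, 24.0), 36.869895935058594)
    [634.8  10.5  24.5] 1.886
[... 178 characters left out ...]
54.3102722167969, 254.71047973632812), (32.387935638427734, 22.231014251708984), 11.768289566040039)
    [ 624.2 -262.5   15.2] 1.5520319492722747
goldcap [134 179  21  22 267] [144.  189.7] 11.800740242004395 ((144.0, 189.5), (21.0, 20.0), 90.0)
goldcap [145 131  25  22 385] [156.2 140.4] 15.945319175720215 ((157.0, 141.5), (21.0, 24.0), 90.0)
    [646.8 294.7  78. ] 2.248094661146023
darkpatch [247 237   7   4  19] [249.8 238.7] 3.1623775959014893 ((250.0, 238.5), (3.0, 6.0), 90.0)
darkpatch [221 215   8   6  25] [224.8 217.1] 3.8079864978790283 ((224.89706420898438, 216.83824157714844), (7.545937538146973, 3.2584729194641113), 30.963754653930664)
    [509.9   3.1 103.5] 2.0337799546872453
```

View pics/c1.png

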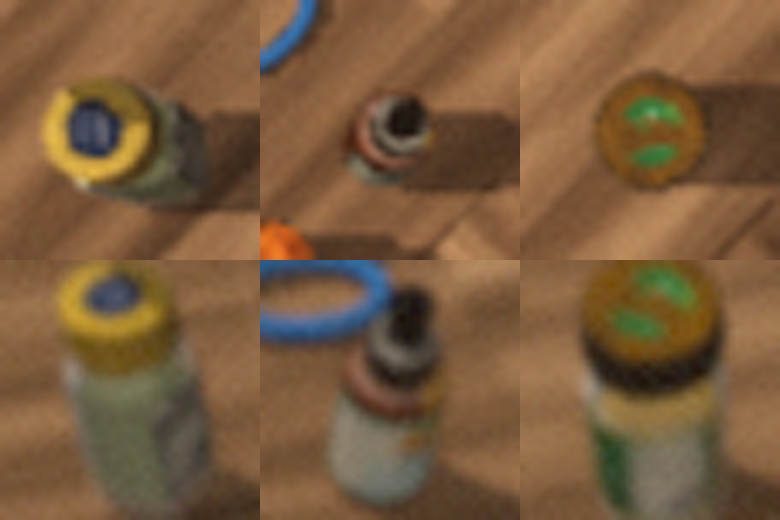

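Crops: gold cap patch at top px (144.6,191.6) and scene px (157.4,137.8). Dropper tip at top (305.3,190.0) and scene (315.9,206.8). Dark jar patch at top (250.3,241.7).

```bash
cat >> h.py <<'E'
def go(*W):
    """world targets (x,y,z[,closing-dir deg]) in m -> tool deltas from current pose"""
    from scipy.spatial.transform import Rotation as Q
    o=observe(); R=Q.from_quat(o["eef_rot"]).as_matrix(); y=np.degrees(np.arctan2(R[1,1],R[0,1]))
    print("t",round(o["t"],2),"tcp",np.round(o["tcp_pos"],4),"closing",round(y,1),"w",round(o["gripper_width"],3),"F",np.round(o["force"],1),"tilt",round(np.degrees(np.arccos(-R[2,2])),2))
    for w in W:
        d=R.T@(np.array(w[:3])-o["tcp_pos"]); tw=""
        if len(w)>3: tw=-((w[3]-y+90)%180-90)
        print(w,"->",np.round(d,4),"twist",tw)
E
python3 - <<'E'
from h import *
np.set_printoptions(precision=1,suppress=True)
T=load("pics/top0.npz");S=load("pics/scene0.npz")
print("gold",tri(T,(144.6,191.6),S,(157.4,137.8)),onz(T,144.6,191.6,.096)*1e3,onz(S,157.4,137.8,.096)*1e3)
print("drop",tri(T,(305.3,190.),S,(315.9,206.8)),onz(T,305.3,190,.102)*1e3,onz(S,315.9,206.8,.102)*1e3)
print("onion",onz(T,208.4,190.4,.0335)*1e3,onz(S,215.8,178.2,.0335)*1e3)
print("lemon",onz(T,247.3,195.7,.0265)*1e3,onz(S,250.7,199.8,.0265)*1e3)
for s,b in((T,(365,285,410,325)),(S,(365,290,418,336))):
    h,_,_=blob(s,(20,130,60),(33,255,255),b)
    P=np.array([onz(s,u,v,.0265)[:2] for u,v in h[:,0]],np.float32)*1000
    m=cv2.moments(P.reshape(-1,1,2)); print("lemon axis deg",np.degrees(.5*np.arctan2(2*m["mu11"],m["mu20"]-m["mu02"])),cv2.minAreaRect(P),cv2.fitEllipse(P))
h,st,c=blob(T,(5,80,60),(25,255,255),(460,370,505,425))
for n,p in(("blue L",(.4656,.1848,.005)),("blue s",(.4814,.2742,.005)),("red L",(.474,-.2544,.005)),("red s",(.4581,-.1648,.005))):
    print(n,"px big T",np.array(proj(T,p))*1.5625,"S",np.array(proj(S,p))*1.5625)
go((.3,.35,.23),(.5,.12,.23),(.652,.123,.23,90))
E
```

```text
gold (array([640.4, 285.3,  96.1]), np.float64(2.7841422186644555)) [639.6 286.5  96. ] [641.2 284.2  96. ]
drop (array([ 639.4, -149.1,   93.5]), np.float64(2.8212164023920723)) [ 637.5 -146.7  102. ] [ 633.4 -152.   102. ]
onion [650.1 122.8  33.5] [645.8 116.7  33.5]
lemon [634.2  11.2  26.5] [634.    8.9  26.5]
lemon axis deg -57.22900818582571 ((634.4866333007812, 11.869976043701172), (58.15830993652344, 57.1773796081543), 82.16507720947266) ((634.084228515625, 11.134855270385742), (53.09970474243164, 68.55411529541016), 31.388830184936523)
lemon axis deg -34.12806784043176 ((634.6539306640625, 10.342044830322266), (66.88378143310547, 69.3467788696289), 88.54523468017578) ((635.0687255859375, 9.054327964782715), (70.31857299804688, 72.78693389892578), 21.326841354370117)
blue L px big T [293.5 399. ] S [235.3 350.4]
blue s px big T [245.2 391. ] S [196.7 320.1]
red L px big T [530.7 391. ] S [506.7 483.6]
red s px big T [482.7 400.4] S [439.7 461.5]
t 0.1 tcp [0.2 0.6 0.2] closing 70.5 w 1.002 F [ 0.7 -0.5  0.6] tilt 0.08
(0.3, 0.35, 0.23) -> [-0.2 -0.2  0. ] twist 
(0.5, 0.12, 0.23) -> [-0.4 -0.3  0. ] twist 
(0.652, 0.123, 0.23, 90) -> [-0.6 -0.3  0. ] twist -19.530524481456652
```

Run:
```python
from h import *
go((.3,.38,.23),(.45,.15,.23),(.649,.121,.23),(.649,.121,.12))
```

```text
t 0.1 tcp [0.2088 0.5886 0.2306] closing 70.5 w 1.002 F [ 0.7 -0.5  0.6] tilt 0.08
(0.3, 0.38, 0.23) -> [-0.1557 -0.1661  0.0009] twist 
(0.45, 0.15, 0.23) -> [-0.374  -0.3327  0.0011] twist 
(0.649, 0.121, 0.23) -> [-0.5712 -0.2936  0.0011] twist 
(0.649, 0.121, 0.12) -> [-0.5712 -0.2934  0.1111] twist
```

Emit:
step_arm(
  moves=[
    {"gripper": 0.085, "delta_pos": [-0.04, -0.042, 0], "twist": 0},
    {"gripper": 0.085, "delta_pos": [-0.08, -0.085, 0], "twist": 0},
    {"gripper": 0.085, "delta_pos": [-0.12, -0.125, 0], "twist": 0},
    {"gripper": 0.085, "delta_pos": [-0.156, -0.166, 0], "twist": 0},
    {"gripper": 0.085, "delta_pos": [-0.2, -0.2, 0], "twist": 0},
    {"gripper": 0.085, "delta_pos": [-0.245, -0.235, 0], "twist": 0},
    {"gripper": 0.085, "delta_pos": [-0.29, -0.267, 0], "twist": 0},
    {"gripper": 0.085, "delta_pos": [-0.335, -0.3, 0], "twist": 0},
    {"gripper": 0.085, "delta_pos": [-0.374, -0.333, 0], "twist": 0},
    {"gripper": 0.085, "delta_pos": [-0.374, -0.333, 0], "twist": 0},
  ],
)

```text
t: 1.35
tcp_pos: [0.4516, 0.1461, 0.2312]
eef_rot: [0.173, 0.985, -0.001, 0.0]
force: [0.3, 0.2, -0.3]
gripper_width: 0.997
gripper_force: 0.0
```

Emit:
step_arm(
  moves=[
    {"gripper": 0.085, "delta_pos": [-0.05, 0.01, 0], "twist": 0},
    {"gripper": 0.085, "delta_pos": [-0.1, 0.02, 0], "twist": 0},
    {"gripper": 0.085, "delta_pos": [-0.15, 0.03, 0], "twist": 0},
    {"gripper": 0.085, "delta_pos": [-0.197, 0.039, 0], "twist": 0},
    {"gripper": 0.085, "delta_pos": [-0.197, 0.039, 0.05], "twist": 0},
    {"gripper": 0.085, "delta_pos": [-0.197, 0.039, 0.1], "twist": 0},
    {"gripper": 0.085, "delta_pos": [-0.197, 0.039, 0.11], "twist": 0},
    {"gripper": 0.085, "delta_pos": [-0.197, 0.039, 0.11], "twist": 0},
  ],
)

```text
t: 2.35
tcp_pos: [0.6487, 0.1219, 0.1217]
eef_rot: [0.169, 0.986, 0.0, -0.0]
force: [0.2, 0.8, 0.8]
gripper_width: 1.001
gripper_force: 0.0
```

Run:
```python
from h import *
go((.649,.121,.12),(.649,.121,.05),(.649,.121,.008))
s=grab("scene","pics/a.png");t=grab("top","pics/at.png")
a=cv2.resize(s["pixels"][70:290,80:360],(762,599));cv2.imwrite("pics/a2.png",a[:,:,::-1])
```

```text
t 2.35 tcp [0.6487 0.1219 0.1217] closing 70.5 w 1.001 F [0.2 0.8 0.8] tilt 0.03
(0.649, 0.121, 0.12) -> [-0.0006 -0.0007  0.0017] twist 
(0.649, 0.121, 0.05) -> [-0.0006 -0.0007  0.0717] twist 
(0.649, 0.121, 0.008) -> [-0.0006 -0.0007  0.1137] twist
```

View pics/a2.png

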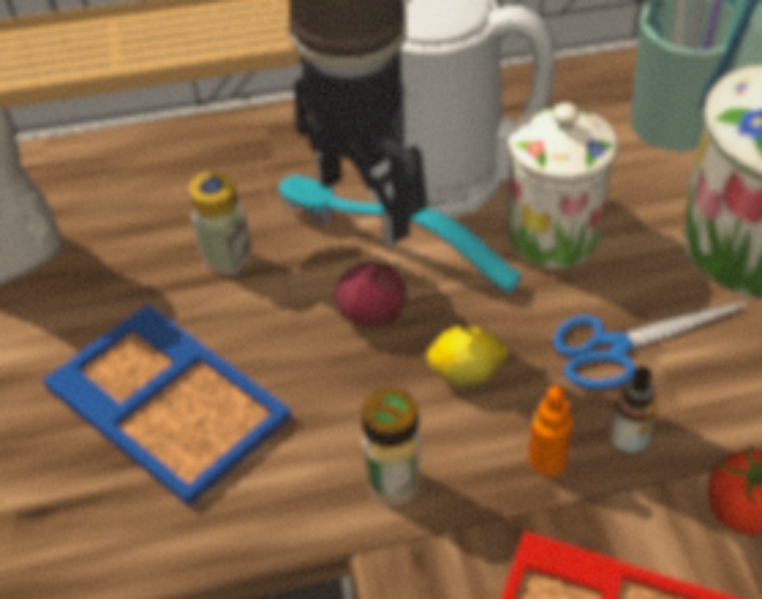

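The open fingers, tips near (325,170) and (400,230), stand above the onion at (372,293). The way down is clear.

Emit:
step_arm(
  moves=[
    {"gripper": 0.085, "delta_pos": [0, -0.001, 0.05], "twist": 0},
    {"gripper": 0.085, "delta_pos": [0, -0.001, 0.085], "twist": 0},
    {"gripper": 0.085, "delta_pos": [0, -0.001, 0.113], "twist": 0},
    {"gripper": 0.085, "delta_pos": [0, -0.001, 0.113], "twist": 0},
    {"gripper": 0.05, "delta_pos": [0, -0.001, 0.113], "twist": 0},
    {"gripper": 0.05, "delta_pos": [0, -0.001, 0.113], "twist": 0},
    {"gripper": 0.05, "delta_pos": [0, -0.001, 0.113], "twist": 0},
    {"gripper": 0.05, "delta_pos": [0, -0.001, 0.113], "twist": 0},
  ],
)

```text
t: 3.45
tcp_pos: [0.6503, 0.1207, 0.0118]
eef_rot: [0.17, 0.985, 0.001, 0.002]
force: [-3.0, 0.0, 10.3]
gripper_width: 0.722
gripper_force: 62.4
```

Emit:
step_arm(
  moves=[
    {"gripper": 0.05, "delta_pos": [0, 0, -0.03], "twist": 0},
    {"gripper": 0.05, "delta_pos": [0, 0, -0.06], "twist": 0},
    {"gripper": 0.05, "delta_pos": [0, 0, -0.09], "twist": 0},
    {"gripper": 0.05, "delta_pos": [0, 0, -0.09], "twist": 0},
  ],
)

```text
t: 3.95
tcp_pos: [0.651, 0.1205, 0.1027]
eef_rot: [0.17, 0.985, 0.002, 0.003]
force: [-0.1, 0.1, -1.3]
gripper_width: 0.724
gripper_force: 65.4
```

Run:
```python
from h import *
go((.466,.182,.09),(.466,.182,.03),(.466,.182,.017))
```

```text
t 3.95 tcp [0.651  0.1205 0.1027] closing 70.5 w 0.724 F [-0.1  0.1 -1.3] tilt 0.41
(0.466, 0.182, 0.09) -> [ 0.1949 -0.004   0.0116] twist 
(0.466, 0.182, 0.03) -> [ 0.1953 -0.0042  0.0716] twist 
(0.466, 0.182, 0.017) -> [ 0.1954 -0.0043  0.0846] twist
```

Emit:
step_arm(
  moves=[
    {"gripper": 0.05, "delta_pos": [0.04, -0.001, 0], "twist": 0},
    {"gripper": 0.05, "delta_pos": [0.08, -0.002, 0], "twist": 0},
    {"gripper": 0.05, "delta_pos": [0.12, -0.003, 0], "twist": 0},
    {"gripper": 0.05, "delta_pos": [0.16, -0.004, 0], "twist": 0},
    {"gripper": 0.05, "delta_pos": [0.195, -0.004, 0], "twist": 0},
    {"gripper": 0.05, "delta_pos": [0.195, -0.004, 0.03], "twist": 0},
    {"gripper": 0.05, "delta_pos": [0.195, -0.004, 0.05], "twist": 0},
    {"gripper": 0.05, "delta_pos": [0.195, -0.004, 0.065], "twist": 0},
    {"gripper": 0.05, "delta_pos": [0.195, -0.004, 0.065], "twist": 0},
  ],
)

```text
t: 5.08
tcp_pos: [0.4628, 0.1812, 0.0326]
eef_rot: [0.17, 0.985, -0.001, -0.001]
force: [-0.4, 0.4, -1.6]
gripper_width: 0.724
gripper_force: 65.7
```

Run:
```python
from h import *
go((.466,.182,.03),(.466,.182,.017))
s=grab("scene","pics/b.png")
a=cv2.resize(s["pixels"][120:280,80:280],(750,600),interpolation=cv2.INTER_CUBIC);cv2.imwrite("pics/b2.png",a[:,:,::-1])
```

```text
t 5.08 tcp [0.4628 0.1812 0.0326] closing 70.5 w 0.724 F [-0.4  0.4 -1.6] tilt 0.1
(0.466, 0.182, 0.03) -> [-0.0027  0.0018  0.0026] twist 
(0.466, 0.182, 0.017) -> [-0.0027  0.0019  0.0156] twist
```

View pics/b2.png

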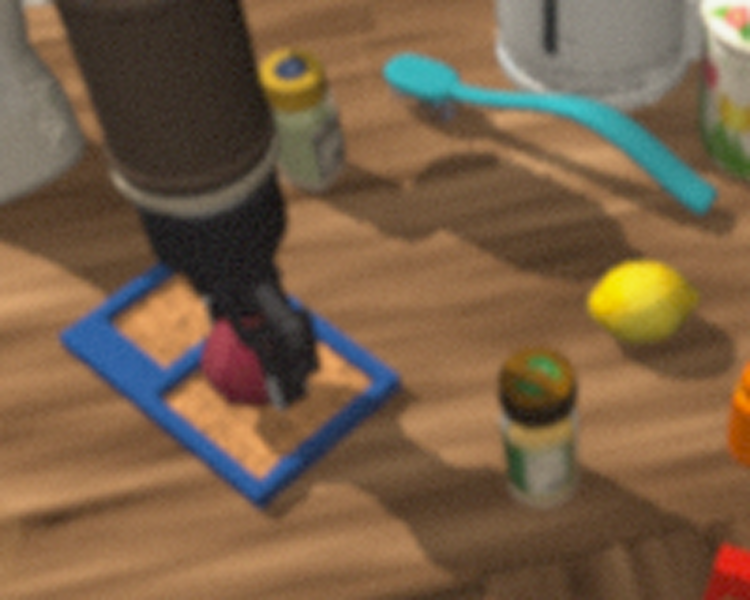

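The onion is held a little above the large recess, whose centre is near (272,388). The dark and gold jars have not moved. I'll lower slowly and watch the force.

Emit:
step_arm(
  moves=[
    {"gripper": 0.05, "delta_pos": [-0.002, 0.001, 0.006], "twist": 0},
    {"gripper": 0.05, "delta_pos": [-0.002, 0.001, 0.012], "twist": 0},
    {"gripper": 0.05, "delta_pos": [-0.002, 0.001, 0.015], "twist": 0},
    {"gripper": 0.05, "delta_pos": [-0.002, 0.001, 0.015], "twist": 0},
  ],
)

```text
t: 5.62
tcp_pos: [0.4654, 0.1818, 0.0181]
eef_rot: [0.17, 0.986, -0.0, -0.0]
force: [-0.3, -0.4, -1.3]
gripper_width: 0.724
gripper_force: 65.7
```

Emit:
step_arm(
  moves=[
    {"gripper": 0.05, "delta_pos": [0, 0, 0.002], "twist": 0},
    {"gripper": 0.05, "delta_pos": [0, 0, 0.003], "twist": 0},
    {"gripper": 0.05, "delta_pos": [0, 0, 0.003], "twist": 0},
  ],
)

```text
t: 6.0
tcp_pos: [0.4658, 0.1819, 0.0167]
eef_rot: [0.17, 0.985, 0.001, 0.0]
force: [-5.1, -1.7, 21.6]
gripper_width: 0.719
gripper_force: 67.4
```

Emit:
step_arm(
  moves=[
    {"gripper": 0.068, "delta_pos": [0, 0, -0.001], "twist": 0},
    {"gripper": 0.076, "delta_pos": [0, 0, -0.001], "twist": 0},
    {"gripper": 0.083, "delta_pos": [0, 0, -0.001], "twist": 0},
    {"gripper": 0.083, "delta_pos": [0, 0, -0.001], "twist": 0},
    {"gripper": 0.083, "delta_pos": [0, 0, -0.03], "twist": 0},
    {"gripper": 0.083, "delta_pos": [0, 0, -0.07], "twist": 0},
    {"gripper": 0.083, "delta_pos": [0, 0, -0.12], "twist": 0},
    {"gripper": 0.083, "delta_pos": [0, 0, -0.13], "twist": 0},
  ],
)

```text
t: 7.0
tcp_pos: [0.4672, 0.1825, 0.1482]
eef_rot: [0.17, 0.985, 0.002, 0.002]
force: [0.4, -0.1, -0.4]
gripper_width: 0.969
gripper_force: 0.0
```

Run:
```python
from h import *
go((.64,.285,.15),(.64,.285,.06))
s=grab("scene","pics/c.png");t=grab("top","pics/ct.png")
a=cv2.resize(s["pixels"][120:280,80:280],(500,400),interpolation=cv2.INTER_CUBIC)
cv2.imwrite("pics/c2.png",a[:,:,::-1])
```

```text
t 7.0 tcp [0.4672 0.1825 0.1482] closing 70.5 w 0.969 F [ 0.4 -0.1 -0.4] tilt 0.29
(0.64, 0.285, 0.15) -> [-0.1286  0.1544 -0.0008] twist 
(0.64, 0.285, 0.06) -> [-0.1283  0.154   0.0892] twist
```

View pics/c2.png

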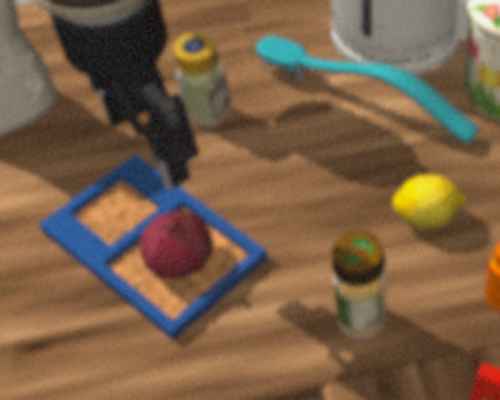

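The onion stands upright in the large recess at (177,243). Next is the gold jar.

Emit:
step_arm(
  moves=[
    {"gripper": 0.075, "delta_pos": [-0.032, 0.038, 0], "twist": 0},
    {"gripper": 0.075, "delta_pos": [-0.064, 0.077, 0], "twist": 0},
    {"gripper": 0.075, "delta_pos": [-0.096, 0.115, 0], "twist": 0},
    {"gripper": 0.075, "delta_pos": [-0.128, 0.154, 0], "twist": 0},
    {"gripper": 0.075, "delta_pos": [-0.128, 0.154, 0], "twist": 0},
    {"gripper": 0.075, "delta_pos": [-0.128, 0.154, 0.02], "twist": 0},
    {"gripper": 0.075, "delta_pos": [-0.128, 0.154, 0.02], "twist": 0},
  ],
)

```text
t: 7.98
tcp_pos: [0.6351, 0.2828, 0.1219]
eef_rot: [0.17, 0.985, -0.002, -0.002]
force: [0.8, 0.1, -0.6]
gripper_width: 0.875
gripper_force: 0.0
```

Run:
```python
from h import *
go((.64,.285,.06))
s=grab("scene","pics/d.png");t=grab("top","pics/dt.png")
f=lambda p:cv2.resize(p,(400,400),interpolation=cv2.INTER_CUBIC)
cv2.imwrite("pics/d2.png",np.hstack([f(s["pixels"][80:200,90:210]),f(t["pixels"][140:260,90:210])])[:,:,::-1])
```

```text
t 7.97 tcp [0.6351 0.2828 0.1219] closing 70.4 w 0.875 F [ 0.8  0.1 -0.6] tilt 0.34
(0.64, 0.285, 0.06) -> [-0.0042  0.004   0.0619] twist
```

View pics/d2.png

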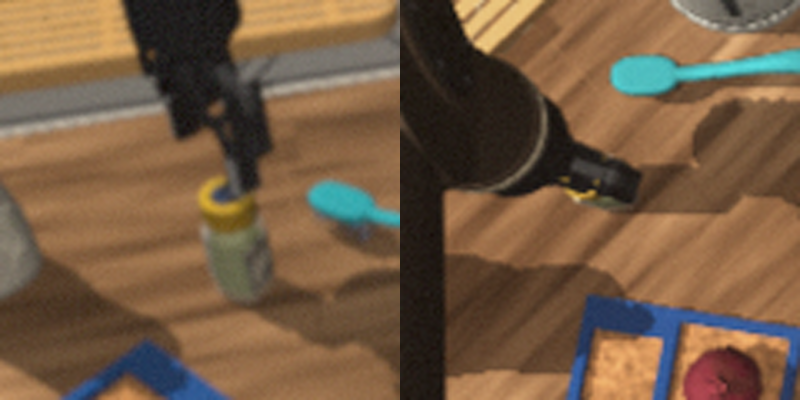

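The fingers straddle the gold cap at (225,200), so I'll descend.

Emit:
step_arm(
  moves=[
    {"gripper": 0.075, "delta_pos": [-0.004, 0.003, 0.02], "twist": 0},
    {"gripper": 0.075, "delta_pos": [-0.004, 0.003, 0.04], "twist": 0},
    {"gripper": 0.075, "delta_pos": [-0.004, 0.003, 0.062], "twist": 0},
    {"gripper": 0.075, "delta_pos": [-0.004, 0.003, 0.062], "twist": 0},
    {"gripper": 0.055, "delta_pos": [-0.004, 0.003, 0.062], "twist": 0},
    {"gripper": 0.03, "delta_pos": [-0.004, 0.003, 0.062], "twist": 0},
    {"gripper": 0.03, "delta_pos": [-0.004, 0.003, 0.062], "twist": 0},
    {"gripper": 0.03, "delta_pos": [-0.004, 0.003, 0.062], "twist": 0},
    {"gripper": 0.03, "delta_pos": [-0.004, 0.003, 0.062], "twist": 0},
  ],
)

```text
t: 9.2
tcp_pos: [0.6433, 0.2857, 0.0647]
eef_rot: [0.17, 0.985, 0.001, 0.001]
force: [-0.3, -1.7, 5.3]
gripper_width: 0.485
gripper_force: 60.3
```

Emit:
step_arm(
  moves=[
    {"gripper": 0.03, "delta_pos": [0, 0, -0.015], "twist": 0},
    {"gripper": 0.03, "delta_pos": [0, 0, -0.035], "twist": 0},
    {"gripper": 0.03, "delta_pos": [0, 0, -0.05], "twist": 0},
    {"gripper": 0.03, "delta_pos": [0, 0, -0.05], "twist": 0},
  ],
)

```text
t: 9.7
tcp_pos: [0.6435, 0.2862, 0.1156]
eef_rot: [0.17, 0.986, 0.001, 0.001]
force: [0.1, -0.1, -1.0]
gripper_width: 0.481
gripper_force: 60.6
```

Run:
```python
from h import *
go((.481,.273,.11),(.481,.273,.065))
```

```text
t 9.7 tcp [0.6435 0.2862 0.1156] closing 70.5 w 0.481 F [ 0.1 -0.1 -1. ] tilt 0.2
(0.481, 0.273, 0.11) -> [ 0.1488 -0.0668  0.005 ] twist 
(0.481, 0.273, 0.065) -> [ 0.1489 -0.0669  0.05  ] twist
```

Emit:
step_arm(
  moves=[
    {"gripper": 0.03, "delta_pos": [0.037, -0.017, 0], "twist": 0},
    {"gripper": 0.03, "delta_pos": [0.075, -0.033, 0], "twist": 0},
    {"gripper": 0.03, "delta_pos": [0.112, -0.05, 0], "twist": 0},
    {"gripper": 0.03, "delta_pos": [0.148, -0.067, 0], "twist": 0},
    {"gripper": 0.03, "delta_pos": [0.148, -0.067, 0.015], "twist": 0},
    {"gripper": 0.03, "delta_pos": [0.148, -0.067, 0.025], "twist": 0},
    {"gripper": 0.03, "delta_pos": [0.148, -0.067, 0.025], "twist": 0},
  ],
)

```text
t: 10.58
tcp_pos: [0.481, 0.2715, 0.0872]
eef_rot: [0.17, 0.985, -0.001, -0.0]
force: [-0.1, 0.2, -0.6]
gripper_width: 0.481
gripper_force: 60.7
```

Run:
```python
from h import *
go((.481,.273,.0695))
s=grab("scene","pics/e.png");t=grab("top","pics/et.png")
f=lambda p:cv2.resize(p,(400,400),interpolation=cv2.INTER_CUBIC)
cv2.imwrite("pics/e2.png",np.hstack([f(s["pixels"][150:270,80:200]),f(t["pixels"][180:300,110:230])])[:,:,::-1])
```

```text
t 10.57 tcp [0.481  0.2715 0.0872] closing 70.4 w 0.481 F [-0.1  0.2 -0.6] tilt 0.09
(0.481, 0.273, 0.0695) -> [0.0005 0.0014 0.0177] twist
```

View pics/e2.png

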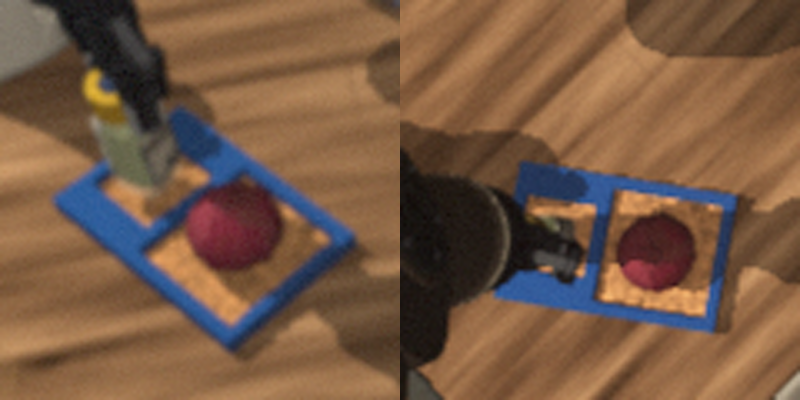

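The onion is centred in its recess, and the jar base at (150,185) in the scene crop is over the small recess at (155,190). Lowering.

Emit:
step_arm(
  moves=[
    {"gripper": 0.03, "delta_pos": [0, 0.001, 0.006], "twist": 0},
    {"gripper": 0.03, "delta_pos": [0, 0.001, 0.012], "twist": 0},
    {"gripper": 0.03, "delta_pos": [0, 0.001, 0.015], "twist": 0},
    {"gripper": 0.03, "delta_pos": [0, 0.001, 0.0165], "twist": 0},
    {"gripper": 0.03, "delta_pos": [0, 0.001, 0.0165], "twist": 0},
  ],
)

```text
t: 11.3
tcp_pos: [0.4809, 0.273, 0.0718]
eef_rot: [0.17, 0.986, -0.0, -0.0]
force: [0.3, 0.1, -1.2]
gripper_width: 0.484
gripper_force: 60.7
```

Emit:
step_arm(
  moves=[
    {"gripper": 0.03, "delta_pos": [0, 0, 0.002], "twist": 0},
    {"gripper": 0.03, "delta_pos": [0, 0, 0.003], "twist": 0},
    {"gripper": 0.03, "delta_pos": [0, 0, 0.003], "twist": 0},
  ],
)

```text
t: 11.68
tcp_pos: [0.4813, 0.273, 0.0696]
eef_rot: [0.17, 0.985, 0.0, 0.0]
force: [-1.4, -1.7, 8.1]
gripper_width: 0.487
gripper_force: 62.1
```

Emit:
step_arm(
  moves=[
    {"gripper": 0.046, "delta_pos": [0, 0, 0], "twist": 0},
    {"gripper": 0.055, "delta_pos": [0, 0, 0], "twist": 0},
    {"gripper": 0.062, "delta_pos": [0, 0, 0], "twist": 0},
    {"gripper": 0.062, "delta_pos": [0, 0, 0], "twist": 0},
    {"gripper": 0.062, "delta_pos": [0, 0, -0.02], "twist": 0},
    {"gripper": 0.062, "delta_pos": [0, 0, -0.05], "twist": 0},
    {"gripper": 0.062, "delta_pos": [0, 0, -0.09], "twist": 0},
    {"gripper": 0.062, "delta_pos": [0, 0, -0.09], "twist": 0},
  ],
)

```text
t: 12.68
tcp_pos: [0.4826, 0.2739, 0.1617]
eef_rot: [0.17, 0.985, 0.002, 0.002]
force: [0.2, 0.4, 0.7]
gripper_width: 0.727
gripper_force: 0.0
```

Run:
```python
from h import *
go((.45,.15,.16),(.55,.06,.16),(.634,.010,.16,33),(.634,.010,.002))
```

```text
t 12.68 tcp [0.4826 0.2739 0.1617] closing 70.5 w 0.727 F [0.2 0.4 0.7] tilt 0.32
(0.45, 0.15, 0.16) -> [-0.0107 -0.1277  0.0011] twist 
(0.55, 0.06, 0.16) -> [-0.135  -0.1791  0.0012] twist 
(0.634, 0.01, 0.16, 33) -> [-0.2309 -0.1981  0.0014] twist 37.46167747318225
(0.634, 0.01, 0.002) -> [-0.2304 -0.1988  0.1594] twist
```

Emit:
step_arm(
  moves=[
    {"gripper": 0.085, "delta_pos": [-0.038, -0.033, 0], "twist": 6},
    {"gripper": 0.085, "delta_pos": [-0.077, -0.066, 0], "twist": 12},
    {"gripper": 0.085, "delta_pos": [-0.115, -0.099, 0], "twist": 19},
    {"gripper": 0.085, "delta_pos": [-0.154, -0.132, 0], "twist": 25},
    {"gripper": 0.085, "delta_pos": [-0.192, -0.165, 0], "twist": 31},
    {"gripper": 0.085, "delta_pos": [-0.231, -0.198, 0], "twist": 37},
    {"gripper": 0.085, "delta_pos": [-0.231, -0.198, 0.04], "twist": 37},
    {"gripper": 0.085, "delta_pos": [-0.231, -0.198, 0.07], "twist": 37},
    {"gripper": 0.085, "delta_pos": [-0.231, -0.198, 0.07], "twist": 37},
  ],
)

```text
t: 13.8
tcp_pos: [0.6301, 0.0091, 0.0858]
eef_rot: [0.474, 0.881, -0.002, -0.002]
force: [-0.6, -0.7, 0.4]
gripper_width: 0.994
gripper_force: 0.0
```

Run:
```python
from h import *
go((.634,.010,.03),(.634,.010,.002))
s=grab("scene","pics/f.png");t=grab("top","pics/ft.png")
f=lambda p:cv2.resize(p,(400,400),interpolation=cv2.INTER_CUBIC)
cv2.imwrite("pics/f2.png",np.hstack([f(s["pixels"][130:270,190:330]),f(t["pixels"][180:300,120:240])])[:,:,::-1])
```

```text
t 13.8 tcp [0.6301 0.0091 0.0858] closing 33.5 w 0.994 F [-0.6 -0.7  0.4] tilt 0.33
(0.634, 0.01, 0.03) -> [-0.0015  0.004   0.0558] twist 
(0.634, 0.01, 0.002) -> [-0.0016  0.0042  0.0838] twist
```

View pics/f2.png

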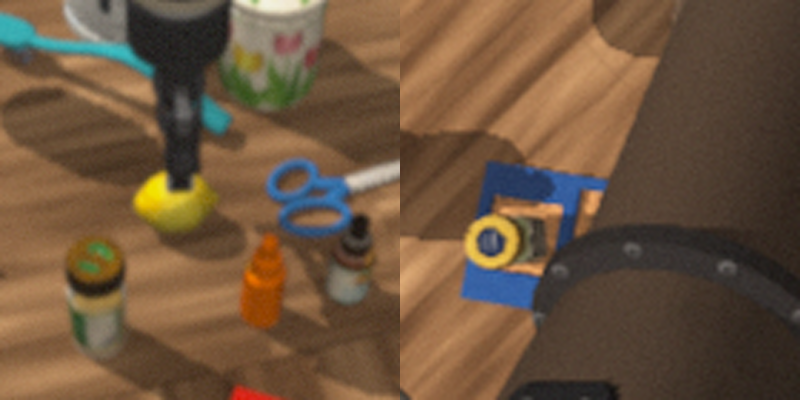

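The fingers straddle the lemon at (175,200) across its short axis, and the gold jar stands in the blue small recess.

Emit:
step_arm(
  moves=[
    {"gripper": 0.085, "delta_pos": [-0.001, 0.003, 0.03], "twist": 0},
    {"gripper": 0.085, "delta_pos": [-0.001, 0.003, 0.06], "twist": 0},
    {"gripper": 0.085, "delta_pos": [-0.001, 0.003, 0.081], "twist": 0},
    {"gripper": 0.085, "delta_pos": [-0.001, 0.003, 0.081], "twist": 0},
    {"gripper": 0.06, "delta_pos": [-0.001, 0.003, 0.081], "twist": 0},
    {"gripper": 0.04, "delta_pos": [-0.001, 0.003, 0.081], "twist": 0},
    {"gripper": 0.04, "delta_pos": [-0.001, 0.003, 0.081], "twist": 0},
    {"gripper": 0.04, "delta_pos": [-0.001, 0.003, 0.081], "twist": 0},
    {"gripper": 0.04, "delta_pos": [-0.001, 0.003, 0.081], "twist": 0},
  ],
)

```text
t: 15.02
tcp_pos: [0.6364, 0.0098, 0.0097]
eef_rot: [0.474, 0.881, 0.001, 0.001]
force: [-2.7, -0.2, 10.5]
gripper_width: 0.58
gripper_force: 60.3
```

Emit:
step_arm(
  moves=[
    {"gripper": 0.04, "delta_pos": [0, 0, -0.015], "twist": 0},
    {"gripper": 0.04, "delta_pos": [0, 0, -0.02], "twist": 0},
    {"gripper": 0.04, "delta_pos": [0, 0, -0.02], "twist": 0},
  ],
)

```text
t: 15.4
tcp_pos: [0.636, 0.01, 0.0286]
eef_rot: [0.474, 0.881, 0.0, 0.001]
force: [0.3, -0.4, -1.4]
gripper_width: 0.582
gripper_force: 62.0
```

Emit:
step_arm(
  moves=[
    {"gripper": 0.04, "delta_pos": [0, 0, -0.04], "twist": 0},
    {"gripper": 0.04, "delta_pos": [0, 0, -0.08], "twist": 0},
    {"gripper": 0.04, "delta_pos": [0, 0, -0.12], "twist": 0},
    {"gripper": 0.04, "delta_pos": [0, 0, -0.12], "twist": 0},
  ],
)

```text
t: 15.9
tcp_pos: [0.6374, 0.0097, 0.1508]
eef_rot: [0.474, 0.881, 0.002, 0.002]
force: [1.1, 0.1, -1.0]
gripper_width: 0.581
gripper_force: 62.5
```

Run:
```python
from h import *
go((.5,-.12,.15),(.474,-.257,.15),(.474,-.257,.03))
```

```text
t 15.9 tcp [0.6374 0.0097 0.1508] closing 33.5 w 0.581 F [ 1.1  0.1 -1. ] tilt 0.31
(0.5, -0.12, 0.15) -> [-0.0325 -0.1861  0.    ] twist 
(0.474, -0.257, 0.15) -> [-1.324e-01 -2.834e-01 -2.000e-04] twist 
(0.474, -0.257, 0.03) -> [-0.1321 -0.2839  0.1198] twist
```

Emit:
step_arm(
  moves=[
    {"gripper": 0.04, "delta_pos": [-0.01, -0.047, 0], "twist": 0},
    {"gripper": 0.04, "delta_pos": [-0.02, -0.093, 0], "twist": 0},
    {"gripper": 0.04, "delta_pos": [-0.027, -0.14, 0], "twist": 0},
    {"gripper": 0.04, "delta_pos": [-0.033, -0.186, 0], "twist": 0},
    {"gripper": 0.04, "delta_pos": [-0.066, -0.218, 0], "twist": 0},
    {"gripper": 0.04, "delta_pos": [-0.1, -0.25, 0], "twist": 0},
    {"gripper": 0.04, "delta_pos": [-0.132, -0.284, 0], "twist": 0},
    {"gripper": 0.04, "delta_pos": [-0.132, -0.284, 0], "twist": 0},
  ],
)

```text
t: 16.9
tcp_pos: [0.4691, -0.2608, 0.1471]
eef_rot: [0.476, 0.879, -0.001, -0.0]
force: [-0.3, 0.8, -0.2]
gripper_width: 0.582
gripper_force: 62.5
```

Emit:
step_arm(
  moves=[
    {"gripper": 0.04, "delta_pos": [0, 0, 0.04], "twist": 0},
    {"gripper": 0.04, "delta_pos": [0, 0, 0.08], "twist": 0},
    {"gripper": 0.04, "delta_pos": [0, 0, 0.105], "twist": 0},
    {"gripper": 0.04, "delta_pos": [0, 0, 0.115], "twist": 0},
    {"gripper": 0.04, "delta_pos": [0, 0, 0.115], "twist": 0},
  ],
)

```text
t: 17.52
tcp_pos: [0.4711, -0.2563, 0.0323]
eef_rot: [0.473, 0.881, -0.0, -0.001]
force: [-0.1, -0.9, -0.2]
gripper_width: 0.583
gripper_force: 62.5
```

Run:
```python
from h import *
go((.474,-.257,.015))
s=grab("scene","pics/g.png");t=grab("top","pics/gt.png")
f=lambda p:cv2.resize(p,(400,400),interpolation=cv2.INTER_CUBIC)
cv2.imwrite("pics/g2.png",np.hstack([f(s["pixels"][220:360,240:380]),f(t["pixels"][180:300,270:390])])[:,:,::-1])
```

```text
t 17.52 tcp [ 0.4711 -0.2563  0.0323] closing 33.5 w 0.583 F [-0.1 -0.9 -0.2] tilt 0.08
(0.474, -0.257, 0.015) -> [-0.0023  0.002   0.0173] twist
```

View pics/g2.png

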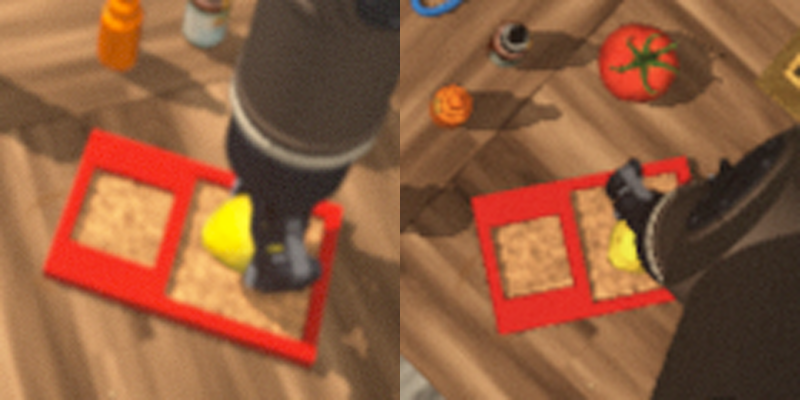

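The lemon is held above the large recess, and the tomato and dropper are undisturbed. Lowering.

Emit:
step_arm(
  moves=[
    {"gripper": 0.04, "delta_pos": [-0.002, 0.002, 0.006], "twist": 0},
    {"gripper": 0.04, "delta_pos": [-0.002, 0.002, 0.011], "twist": 0},
    {"gripper": 0.04, "delta_pos": [-0.002, 0.002, 0.015], "twist": 0},
    {"gripper": 0.04, "delta_pos": [-0.002, 0.002, 0.015], "twist": 0},
  ],
)

```text
t: 18.12
tcp_pos: [0.4738, -0.2572, 0.0175]
eef_rot: [0.474, 0.881, -0.0, -0.0]
force: [-1.6, 0.1, -0.2]
gripper_width: 0.579
gripper_force: 62.5
```

Emit:
step_arm(
  moves=[
    {"gripper": 0.04, "delta_pos": [0, 0, 0.002], "twist": 0},
    {"gripper": 0.04, "delta_pos": [0, 0, 0.003], "twist": 0},
    {"gripper": 0.04, "delta_pos": [0, 0, 0.003], "twist": 0},
  ],
)

```text
t: 18.5
tcp_pos: [0.4741, -0.2574, 0.0148]
eef_rot: [0.474, 0.881, 0.0, 0.0]
force: [-0.1, -0.2, -1.5]
gripper_width: 0.579
gripper_force: 62.5
```

Emit:
step_arm(
  moves=[
    {"gripper": 0.04, "delta_pos": [0, 0, 0.0015], "twist": 0},
    {"gripper": 0.04, "delta_pos": [0, 0, 0.003], "twist": 0},
    {"gripper": 0.04, "delta_pos": [0, 0, 0.003], "twist": 0},
  ],
)

```text
t: 18.88
tcp_pos: [0.4743, -0.2576, 0.0144]
eef_rot: [0.474, 0.881, 0.001, 0.001]
force: [-10.7, 6.5, 41.4]
gripper_width: 0.581
gripper_force: 65.9
```

Emit:
step_arm(
  moves=[
    {"gripper": 0.04, "delta_pos": [0, 0, -0.0025], "twist": 0},
    {"gripper": 0.052, "delta_pos": [0, 0, -0.0025], "twist": 0},
    {"gripper": 0.06, "delta_pos": [0, 0, -0.003], "twist": 0},
    {"gripper": 0.075, "delta_pos": [0, 0, -0.003], "twist": 0},
    {"gripper": 0.075, "delta_pos": [0, 0, -0.003], "twist": 0},
    {"gripper": 0.075, "delta_pos": [0, 0, -0.03], "twist": 0},
    {"gripper": 0.075, "delta_pos": [0, 0, -0.07], "twist": 0},
    {"gripper": 0.075, "delta_pos": [0, 0, -0.12], "twist": 0},
    {"gripper": 0.075, "delta_pos": [0, 0, -0.15], "twist": 0},
  ],
)

```text
t: 20.0
tcp_pos: [0.4746, -0.2578, 0.164]
eef_rot: [0.474, 0.881, 0.0, 0.001]
force: [-0.5, 0.2, -1.2]
gripper_width: 0.88
gripper_force: 0.0
```

Run:
```python
from h import *
go((.5,-.1,.165),(.5,-.1,.165),(.636,-.149,.165,45),(.636,-.149,.036))
```

```text
t 20.0 tcp [ 0.4746 -0.2578  0.164 ] closing 33.5 w 0.88 F [-0.5  0.2 -1.2] tilt 0.12
(0.5, -0.1, 0.165) -> [ 0.1177  0.1082 -0.0011] twist 
(0.5, -0.1, 0.165) -> [ 0.1177  0.1082 -0.0011] twist 
(0.636, -0.149, 0.165, 45) -> [ 0.0018  0.1946 -0.0008] twist -11.54701861927893
(0.636, -0.149, 0.036) -> [0.002  0.1945 0.1282] twist
```

Emit:
step_arm(
  moves=[
    {"gripper": 0.06, "delta_pos": [0, 0.05, 0], "twist": 0},
    {"gripper": 0.06, "delta_pos": [0, 0.1, 0], "twist": 0},
    {"gripper": 0.06, "delta_pos": [0.001, 0.15, 0], "twist": 0},
    {"gripper": 0.06, "delta_pos": [0.002, 0.194, 0], "twist": 0},
    {"gripper": 0.06, "delta_pos": [0.002, 0.194, 0.035], "twist": 0},
    {"gripper": 0.06, "delta_pos": [0.002, 0.194, 0.035], "twist": 0},
    {"gripper": 0.06, "delta_pos": [0.002, 0.194, 0.035], "twist": 0},
  ],
)

```text
t: 20.88
tcp_pos: [0.6346, -0.1497, 0.1276]
eef_rot: [0.474, 0.88, -0.0, 0.0]
force: [0.9, -0.3, -0.0]
gripper_width: 0.703
gripper_force: 0.0
```

Run:
```python
from h import *
go((.636,-.149,.036))
s=grab("scene","pics/k.png");t=grab("top","pics/kt.png")
p=(.6355,-.1495,.102);print("px tip S,T at crop",(np.array(proj(s,p))-[260,160])*400/100,(np.array(proj(t,p))-[250,140])*400/120, "base S",(np.array(proj(s,(.6355,-.1495,0)))-[260,160])*4)
f=lambda p:cv2.resize(p,(400,400),interpolation=cv2.INTER_CUBIC)
cv2.imwrite("pics/k2.png",np.hstack([f(s["pixels"][160:260,260:360]),f(t["pixels"][140:260,250:370])])[:,:,::-1])
```

```text
t 20.88 tcp [ 0.6346 -0.1497  0.1276] closing 33.4 w 0.703 F [ 0.9 -0.3 -0. ] tilt 0.03
(0.636, -0.149, 0.036) -> [-0.0002  0.0016  0.0916] twist 
px tip S,T at crop [220.90720975 182.77376346] [187.93725271 169.02731747] base S [197.04949525 290.48586178]
```

View pics/k2.png

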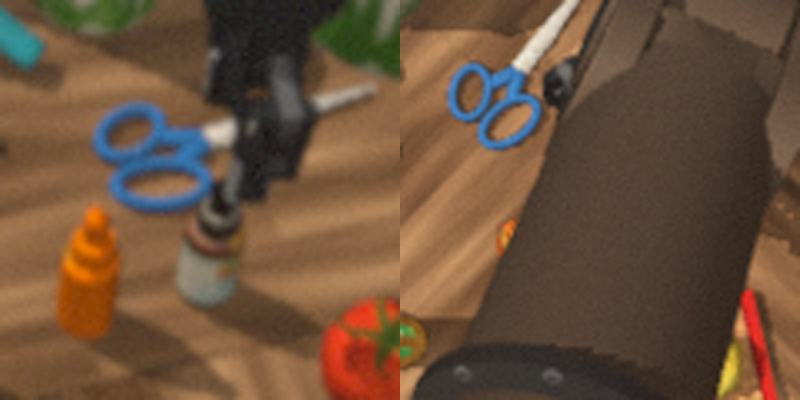

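The dropper tip at (225,187) and base at (207,290) lie about 2 image pixels right of my estimate, so I correct the target to (0.637, -0.151). The fingers straddle it and the orange bottle is clear.

Emit:
step_arm(
  moves=[
    {"gripper": 0.062, "delta_pos": [0, 0.001, 0.025], "twist": 0},
    {"gripper": 0.062, "delta_pos": [0, 0.001, 0.05], "twist": 0},
    {"gripper": 0.062, "delta_pos": [0, 0.001, 0.075], "twist": 0},
    {"gripper": 0.062, "delta_pos": [0, 0.001, 0.091], "twist": 0},
    {"gripper": 0.062, "delta_pos": [0, 0.001, 0.091], "twist": 0},
  ],
)

```text
t: 21.6
tcp_pos: [0.6353, -0.1482, 0.0355]
eef_rot: [0.474, 0.881, -0.0, -0.001]
force: [0.1, 1.3, 0.9]
gripper_width: 0.729
gripper_force: 0.0
```

Emit:
step_arm(
  moves=[
    {"gripper": 0.045, "delta_pos": [0, 0, 0], "twist": 0},
    {"gripper": 0.035, "delta_pos": [0, 0, 0], "twist": 0},
    {"gripper": 0.022, "delta_pos": [0, 0, 0], "twist": 0},
    {"gripper": 0.022, "delta_pos": [0, 0, 0], "twist": 0},
    {"gripper": 0.022, "delta_pos": [0, 0, 0], "twist": 0},
  ],
)

```text
t: 22.22
tcp_pos: [0.6367, -0.1483, 0.0372]
eef_rot: [0.473, 0.881, 0.0, 0.001]
force: [-0.2, 0.0, 6.5]
gripper_width: 0.355
gripper_force: 58.8
```

Emit:
step_arm(
  moves=[
    {"gripper": 0.022, "delta_pos": [0, 0, -0.006], "twist": 0},
    {"gripper": 0.022, "delta_pos": [0, 0, -0.015], "twist": 0},
    {"gripper": 0.022, "delta_pos": [0, 0, -0.02], "twist": 0},
    {"gripper": 0.022, "delta_pos": [0, 0, -0.02], "twist": 0},
  ],
)

```text
t: 22.72
tcp_pos: [0.636, -0.1482, 0.0564]
eef_rot: [0.474, 0.881, 0.0, 0.0]
force: [0.6, 0.6, -0.1]
gripper_width: 0.36
gripper_force: 59.3
```

Run:
```python
from h import *
go((.458,-.167,.15))
s=grab("scene","pics/m.png")
f=lambda p:cv2.resize(p,(500,500),interpolation=cv2.INTER_CUBIC)
cv2.imwrite("pics/m2.png",f(s["pixels"][160:260,260:360])[:,:,::-1])
```

```text
t 22.73 tcp [ 0.636  -0.1482  0.0564] closing 33.5 w 0.36 F [ 0.6  0.6 -0.1] tilt 0.06
(0.458, -0.167, 0.15) -> [ 0.0825 -0.1588 -0.0937] twist
```

View pics/m2.png

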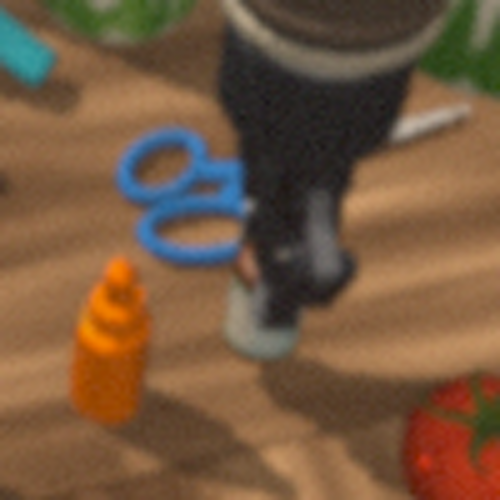

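The bottle hangs upright in the grip, with its base lifted to (262,355). Next I'll carry it to the red small recess.

Emit:
step_arm(
  moves=[
    {"gripper": 0.022, "delta_pos": [0, 0, -0.03], "twist": 0},
    {"gripper": 0.022, "delta_pos": [0, 0, -0.06], "twist": 0},
    {"gripper": 0.022, "delta_pos": [0, 0, -0.094], "twist": 0},
    {"gripper": 0.022, "delta_pos": [0.02, -0.04, -0.094], "twist": 0},
    {"gripper": 0.022, "delta_pos": [0.041, -0.08, -0.094], "twist": 0},
    {"gripper": 0.022, "delta_pos": [0.062, -0.12, -0.094], "twist": 0},
    {"gripper": 0.022, "delta_pos": [0.083, -0.158, -0.094], "twist": 0},
    {"gripper": 0.022, "delta_pos": [0.083, -0.158, -0.094], "twist": 0},
  ],
)

```text
t: 23.78
tcp_pos: [0.4546, -0.1663, 0.1496]
eef_rot: [0.475, 0.88, 0.0, -0.001]
force: [1.1, 0.5, -0.6]
gripper_width: 0.36
gripper_force: 59.5
```

Emit:
step_arm(
  moves=[
    {"gripper": 0.022, "delta_pos": [0, 0, 0.03], "twist": 0},
    {"gripper": 0.022, "delta_pos": [0, 0, 0.06], "twist": 0},
    {"gripper": 0.022, "delta_pos": [0, 0, 0.085], "twist": 0},
    {"gripper": 0.022, "delta_pos": [0, 0, 0.09], "twist": 0},
    {"gripper": 0.022, "delta_pos": [0, 0, 0.09], "twist": 0},
  ],
)

```text
t: 24.4
tcp_pos: [0.4586, -0.1662, 0.06]
eef_rot: [0.474, 0.881, -0.0, 0.0]
force: [-0.2, 0.1, -0.0]
gripper_width: 0.351
gripper_force: 59.5
```

Run:
```python
from h import *
go((.458,-.165,.042))
s=grab("scene","pics/n.png");t=grab("top","pics/nt.png")
f=lambda p:cv2.resize(p,(400,400),interpolation=cv2.INTER_CUBIC)
cv2.imwrite("pics/n2.png",np.hstack([f(s["pixels"][230:350,245:365]),f(t["pixels"][190:310,260:380])])[:,:,::-1])
print((np.array(proj(s,(.458,-.168,.005)))-[245,230])*400/120)
```

```text
t 24.4 tcp [ 0.4586 -0.1662  0.06  ] closing 33.5 w 0.351 F [-0.2  0.1 -0. ] tilt 0.01
(0.458, -0.165, 0.042) -> [0.0013 0.0002 0.018 ] twist 
[125.85595854 220.46948438]
```

View pics/n2.png

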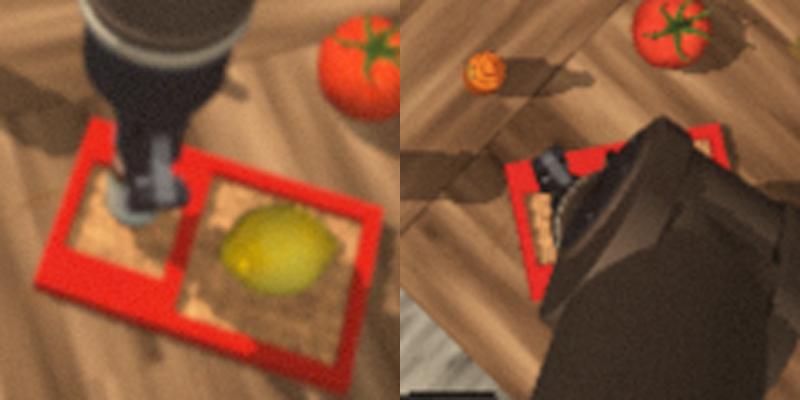

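The lemon lies in its recess at (280,250). The bottle base at (137,212) is over the small recess, whose centre is near (135,222). Lowering.

Emit:
step_arm(
  moves=[
    {"gripper": 0.022, "delta_pos": [0, 0.002, 0.006], "twist": 0},
    {"gripper": 0.022, "delta_pos": [0, 0.002, 0.012], "twist": 0},
    {"gripper": 0.022, "delta_pos": [0, 0.002, 0.015], "twist": 0},
    {"gripper": 0.022, "delta_pos": [0, 0.002, 0.015], "twist": 0},
  ],
)

```text
t: 25.0
tcp_pos: [0.4595, -0.1649, 0.0445]
eef_rot: [0.474, 0.881, -0.0, -0.0]
force: [0.3, -0.7, -0.3]
gripper_width: 0.359
gripper_force: 59.5
```

Emit:
step_arm(
  moves=[
    {"gripper": 0.022, "delta_pos": [0, 0, 0.001], "twist": 0},
    {"gripper": 0.022, "delta_pos": [0, 0, 0.0025], "twist": 0},
    {"gripper": 0.022, "delta_pos": [0, 0, 0.0025], "twist": 0},
  ],
)

```text
t: 25.38
tcp_pos: [0.4598, -0.1649, 0.0423]
eef_rot: [0.474, 0.881, 0.0, -0.0]
force: [-0.2, 0.8, -0.4]
gripper_width: 0.356
gripper_force: 59.5
```

Emit:
step_arm(
  moves=[
    {"gripper": 0.022, "delta_pos": [0, 0, 0.001], "twist": 0},
    {"gripper": 0.022, "delta_pos": [0, 0, 0.002], "twist": 0},
    {"gripper": 0.022, "delta_pos": [0, 0, 0.002], "twist": 0},
  ],
)

```text
t: 25.75
tcp_pos: [0.4603, -0.1652, 0.0418]
eef_rot: [0.474, 0.881, 0.001, 0.001]
force: [-5.8, 2.7, 27.5]
gripper_width: 0.358
gripper_force: 61.9
```

Emit:
step_arm(
  moves=[
    {"gripper": 0.022, "delta_pos": [0, 0, -0.0015], "twist": 0},
    {"gripper": 0.033, "delta_pos": [0, 0, -0.0015], "twist": 0},
    {"gripper": 0.04, "delta_pos": [0, 0, -0.0015], "twist": 0},
    {"gripper": 0.06, "delta_pos": [0, 0, -0.0015], "twist": 0},
    {"gripper": 0.06, "delta_pos": [0, 0, -0.0015], "twist": 0},
    {"gripper": 0.06, "delta_pos": [0, 0, -0.03], "twist": 0},
    {"gripper": 0.06, "delta_pos": [0, 0, -0.07], "twist": 0},
    {"gripper": 0.06, "delta_pos": [0, 0, -0.12], "twist": 0},
    {"gripper": 0.06, "delta_pos": [0, 0, -0.15], "twist": 0},
    {"gripper": 0.06, "delta_pos": [0, 0, -0.15], "twist": 0},
  ],
)

```text
t: 27.0
tcp_pos: [0.4611, -0.1653, 0.1923]
eef_rot: [0.473, 0.881, 0.001, 0.002]
force: [-0.1, -0.7, -0.7]
gripper_width: 0.705
gripper_force: 0.0
```

Run:
```python
from h import *
go((.36,0.0,.22))
```

```text
t 27.0 tcp [ 0.4611 -0.1653  0.1923] closing 33.5 w 0.705 F [-0.1 -0.7 -0.7] tilt 0.25
(0.36, 0.0, 0.22) -> [ 0.1936  0.007  -0.0282] twist
```

Moving the arm aside for a clear look.

Emit:
step_arm(
  moves=[
    {"gripper": 0.06, "delta_pos": [0.05, 0.002, -0.01], "twist": 0},
    {"gripper": 0.06, "delta_pos": [0.1, 0.004, -0.02], "twist": 0},
    {"gripper": 0.06, "delta_pos": [0.15, 0.006, -0.028], "twist": 0},
    {"gripper": 0.06, "delta_pos": [0.19, 0.007, -0.028], "twist": 0},
    {"gripper": 0.06, "delta_pos": [0.19, 0.007, -0.028], "twist": 0},
    {"gripper": 0.06, "delta_pos": [0.19, 0.007, -0.028], "twist": 0},
  ],
)

```text
t: 27.75
tcp_pos: [0.3608, -0.0029, 0.2179]
eef_rot: [0.473, 0.881, -0.0, -0.0]
force: [0.4, 0.3, 0.4]
gripper_width: 0.699
gripper_force: 0.0
```

Run:
```python
from h import *
s=grab("scene","pics/z.png");t=grab("top","pics/zt.png")
f=lambda p:cv2.resize(p,(400,300),interpolation=cv2.INTER_CUBIC)
cv2.imwrite("pics/z2.png",np.vstack([np.hstack([f(s["pixels"][150:270,80:240]),f(s["pixels"][240:360,230:390])]),np.hstack([f(t["pixels"][190:310,110:270]),f(t["pixels"][190:310,260:420])])])[:,:,::-1])
```

```text
(no output)
```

View pics/z2.png

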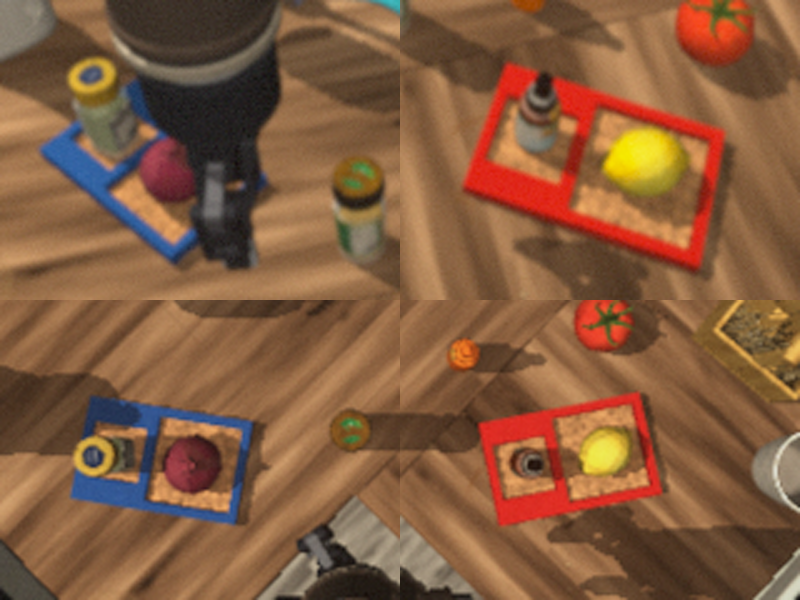

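All four items sit upright and inside their recesses, and the tomato and dark jar have not moved. One numeric check before I hand in.

Run:
```python
from h import *
np.set_printoptions(precision=1,suppress=True)
T=load("pics/zt.npz");T0=load("pics/top0.npz");S=load("pics/z.npz")
def loc(b,P):
    a=np.radians(b[2]);d=np.array(P[:2])*1e3-b[0]; return np.array([d@[np.cos(a),np.sin(a)],d@[-np.sin(a),np.cos(a)]])
B=board(T0,(100,120,40),(130,255,255),(205,345,340,450)); R=board(T0,(172,150,80),(6,255,255),(445,345,580,445))
k=1.5625
def cen(s,lo,hi,box):
    h,_,_=blob(s,lo,hi,box);m=cv2.moments(h);return m["m10"]/m["m00"],m["m01"]/m["m00"]
c=cen(T,(150,60,20),(9,255,140),(265,360,325,430));print("onion",loc(B,onz(T,*c,.0385)))
c=cen(T,(20,130,60),(33,255,255),(505,360,565,430));print("lemon",loc(R,onz(T,*c,.0315)))
# crop px -> image px
print("gold",loc(B,onz(T,110+96/2.5,190+157/2.5,.101)),"S",loc(B,onz(S,80+94/2.5,150+74/2.5,.101)))
print("dropper",loc(R,onz(T,260+135/2.5,190+165/2.5,.107)),"S",loc(R,onz(S,230+144/2.5,240+79/2.5,.107)))
for n,lo,hi,b in(("tomato",(172,150,60),(8,255,255),(505,280,560,340)),("dark",(35,80,40),(85,255,255),(375,362,408,394))):
    print(n,[np.array(cen(x,lo,hi,b)) for x in(T0,T)])
```

```text
onion [  1.6 -39.1]
lemon [  0.5 -37.7]
gold [-4.2 49. ] S [-0.3 48.4]
dropper [ 4.3 54.1] S [ 0.3 48.9]
tomato [array([340.7, 198.5]), array([340.8, 198.5])]
dark [array([249.8, 238.7]), array([249.6, 238.8])]
```

Everything is well within tolerance, so I'm handing the job in.

```bash
python3 -c "
from cell import *
print(close_job())"
```

```text
the job is handed in; nothing more can be done
None
```

Both kits are made up and the job is handed in: my last camera check put all four items inside their recesses within tolerance, with the jar and bottle upright and the tomato and dark-capped jar unmoved; the hand-in returned no verdict.

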